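Right, test and clear fallen battery cells

ROBOT

A 6-joint arm with a two-finger parallel gripper is mounted at the origin on the work surface. World frame = base frame: x ahead of the robot, y to its left, z up, the work surface at z = 0. Lengths are in mm, angles in rad, forces in N, time in s.
With the tool pointing down it reaches from about 275 to 850 mm from the base axis. Payload 5.2 kg.
Tool frame: the origin (TCP) lies on the centre line of the jaws, within the pads' length; the fingertips stand 11 mm ahead of it and the grasp point (between the pads) lies 8 mm behind it; z points along the fingers, y is the direction in which the jaws open and shut (so a half turn about z gives the same grasp; the last joint's range is limited). The gripper opens to 85 mm and grips with 20 to 120 N. Pads are 22 mm wide; open, the fingers measure 114 mm over their backs; the gripper's body (76 mm by 85 mm) begins 54 mm behind the grasp point. The pads swing forward as they close: fully open they stand 13 mm farther back than shut.
Start: joints at [-1.338, 0.259, 1.535, -0, 1.348, -0.203], TCP at [232.195, -498.589, 242.31] pointing down, gripper open.
Joint ranges: [-3.14, 3.14], [-0.91, 2.08], [0.19, 2.58], [-1.22, 4.36], [0.22, 2.71], [-3.12, 3.12]. Speed limits (rad/s): [2.57, 2.57, 3.14, 3.14, 3.14, 3.14].

INTERFACE

Orientations are given as a 3x3 rotation matrix whose columns are the frame's x, y, z axes.
In Python, from rig import ctrl, kin, get_obs, viewer gives the robot as it stands. Calls block until the motion is done:
- ctrl.move_pose(position, orientation): joint-space move of the TCP to a pose.
- ctrl.line_to(position, ori=None, speed=150, until_force=None): straight line of the TCP; ori=None keeps the orientation; speed is the mean speed in mm/s. With until_force (N) it stops when the force on the tool has changed by that much, and returns True; else False.
- ctrl.goto_joints(angles): joint-space move.
- ctrl.move_gripper(opening): opening from 0.0 (shut) to 1.0 (fully open); the grip force is fixed at half the most; returns when the fingers have stopped.
- ctrl.wait(seconds).
- kin.inverse_kinematics(position, orientation): joint angles nearest the present ones, or None.
- get_obs(): the state.
- viewer.capture(name): name is "side" or "top" or "wrist"; returns the picture (384x512x3 uint8, red, green, blue); there is no depth.
- viewer.camera_model(name): a dict with "fx", "fy", "cx", "cy" (pixels), "rvec" (rotation vector, rad) and "tvec" (3), from world to camera coordinates, as OpenCV has them. Camera axes: x right, y down, z forward; pixel columns grow to the right and rows downward; lengths in mm; the calibration is good to about 2 mm. A picture is of the moment at which its call begins: read the wrist's pose just before it. camera_model takes no time and is no camera call; for the wrist camera it gives the pose at the moment of the call.
A pose or a line that the arm cannot do raises ctrl.Unreachable and nothing moves.
- ctrl.finish_job(): hands the job in, once; it reports no verdict.
The state is a dict: "time": time; "joint_positions": joint angles; "dq": joint speeds; "joint_efforts": joint torques, N m; "ee_pos": TCP position; "orientation": TCP orientation; "ft_force": force on the tool from outside, world axes, zero at the start; "ft_torque": the same for the moment, N m; "width": opening from 0.0 (shut) to 1.0 (fully open).
Only numpy, scipy, OpenCV 4.12 (cv2) and the standard library are available. Lean on these libraries where they do the work, as an engineer would, in place of code of your own. Each camera call takes 0.05 s, during which the arm holds its last target. There are 200 camera calls.

TASK

Some battery cells have toppled over on the green mat: stand every one of them upright, plus end up, centred on a brass contact of the tester, one to a contact. When all are in place, press the blue start bar at its middle, so that both ends go down evenly, all the way, hold it down for two seconds while the reading is taken, and let it up again. Then stand all the cells upright, plus end up, inside the yellow-cornered bay on the mat, leaving the other things on the bench where they are.

Things in the scene. Friction and masses are not known exactly. Their poses are not given: they have to be found in the camera images.
- cell1: battery cell (2 or 3 are present, alike): cylinder 46 mm across, 60 mm long plus a 2 mm button on the plus end; orange, white ring at the plus end, bare steel at the flat minus end; 210 to 320 g; twelve faint flats so it hardly rolls. Origin: middle of its axis; own +x points to the plus end (x up = upright). Upright, origin is 30 mm above its support; from leans under 30 deg it settles upright
- cell2: cell like cell1. Each starts lying on its side on the mat, its axis within about 40 degrees of world y (crosswise to the robot), plus end to either side; lying, its origin is 23 mm above the mat
- cell3: cell like cell1
- tester: beige cell tester, fixed, 290 mm wide (own y), front with the bar to its own -x (robot side). Origin on its underside (on the mat, 2 mm above the table) below the middle contact. Flat black deck 30 mm above the origin, x -60 to +75 mm; behind it a housing 88 mm high and two pillars (108 mm high, at x +100, y +-134 mm)
- probe_bridge (a joint): grey probe bridge hinged on the tester's pillars, rad: 0 raised (it stands 75 mm and more behind the contacts, up to 215 mm above the mat), 1.4 down, its probes just over the cells' plus buttons. The start bar swings it down when pressed and it springs up with the bar; it is not handled
- contact1 (a point): centre of the top of a flat brass contact disc, 52 mm across, flush in the tester's deck (right, as seen from the robot; contacts are 90 mm apart along the tester's y). A cell belongs upright on it, within about 10 mm of its centre
- contact2 (a point): centre of the top of a flat brass contact disc, 52 mm across, flush in the tester's deck (middle; contacts are 90 mm apart along the tester's y). A cell belongs upright on it, within about 10 mm of its centre
- contact3 (a point): centre of the top of a flat brass contact disc, 52 mm across, flush in the tester's deck (left; contacts are 90 mm apart along the tester's y). A cell belongs upright on it, within about 10 mm of its centre
- bar_mid (a point): middle of the top face of the blue start bar, marked white, 98 mm in front (-x) of the middle contact and about 57 mm above the tester's origin when the bar is up. The bar is 250 mm long (along the tester's y), 30 mm deep, 12 mm thick and overhangs the tester's front; its axes are the tester's when the bar is up
- bar_left (a point): left end of the bar's top face (+y of the tester), 125 mm from its middle
- bar_right (a point): right end of the bar's top face (-y), 125 mm from its middle
- start_bar (a joint): how far the bar is pressed, rad: 0 up, 0.20 fully down against its stop. Hinged along its length 48 mm behind bar_mid, so the middle goes down about 10 mm in all. A spring returns it: about 5 N starts it moving and 8 to 9 N at the middle hold it fully down; beyond that it rests on a hard stop
- bar_skew (a joint): twist of the bar from level along its length, rad: positive with the left (+y) end high; springs to 0. Pressed off its middle, the bar gives at the pressed end: about 0.025 rad at 20 mm off, more if pressed harder. A contact under each end must close together, so the bar should go down level, within 0.03 rad, and never be twisted by the gripper by more than 0.08 rad
- bay: place for tested cells: a rectangle marked by four yellow tape corners flat on the mat, 260 mm along its x by 130 mm along its y, origin at its centre on the mat (2 mm above the table). Tape corners are flat; nothing to hit
- wash_bottle: bystander: white plastic wash bottle, 70 mm across and 170 mm tall, red cap, standing; origin at the middle of its underside
- tape_roll: bystander: roll of yellow tape lying flat, 90 mm outside, 19 mm high; origin at the middle of its underside
- multimeter: bystander: yellow hand-held multimeter lying face up, 170 x 85 x 36 mm, long side along its x; origin at the middle of its underside
- caliper: bystander: steel caliper lying flat, 190 mm long along its x, up to 13 mm high; origin at the middle of its underside
- parts_tray: bystander: small black open tray, 110 x 80 x 25 mm; origin at the middle of its underside
- brush: bystander: small cleaning brush lying flat, handle to its -x; origin at the middle of its underside
Not all that is in view belongs to the job. What is shaped like the cell3 but purple or turquoise is not meant.

How it is judged:
By the outcome, as a careful person would: the job done as asked, in the order asked, and still so for the second after the job is handed in, with the robot touching nothing.
Of cell1, cell2, cell3 only 2 to 3 are there at a start; the rules pass over those that are not, and their reading is None.
At some moment in a run one of cell1, cell2, cell3 may be knocked a few centimetres aside while the robot is not near it.
It also fails if it takes over 210 s, if anything falls off the work surface, if the arm or the gripper's body presses on something with over 40 N, if the wrist force passes 120 N, or if a joint passes its speed limit or range.

## Working session

There is one attempt and no reset: what is moved stays moved. The work goes in short steps, each a Python script; the robot and the scene stay as the last script left them, time stands still between calls to the robot, and variables do not carry over. Pictures are saved under pics/ and viewed, about 12 in all and at most 16, crops included, and the job is handed in when it is done.

```bash
ls; mkdir -p pics; python3 - <<'E'
from rig import ctrl,kin,get_obs,viewer
import cv2
for n in ("top","side"):
    cv2.imwrite(f"pics/{n}0.png",cv2.resize(viewer.capture(n)[:,:,::-1],(800,600),interpolation=cv2.INTER_CUBIC))
    m=viewer.camera_model(n);print(n,m)
o=get_obs();print(o["time"],o["orientation"],o["ft_force"],o["width"])
E
```

```text
pics
top {'fx': 385.94283478697514, 'fy': 385.94283478697514, 'cx': 252.15398704477892, 'cy': 191.04796094450194, 'rvec': array([ 2.17251074, -2.15381426,  0.15157119]), 'tvec': array([ -15.18577937,  545.45332174, 1262.97824669])}
side {'fx': 417.33371132078315, 'fy': 417.33371132078315, 'cx': 251.0001070054133, 'cy': 191.68621800453718, 'rvec': array([ 0.40738734, -2.7690139 ,  1.11741319]), 'tvec': array([ 537.97043006,  171.10435389, 1247.9873995 ])}
0.1 [[ 9.06523492e-01  4.22155211e-01 -3.69775449e-04]
 [ 4.22155232e-01 -9.06522123e-01  1.61287059e-03]
 [ 3.45672099e-04 -1.61820772e-03 -9.99998631e-01]] [-0.04303519  0.47834356 -0.21942598] 0.9988551014787325
```

View pics/top0.png

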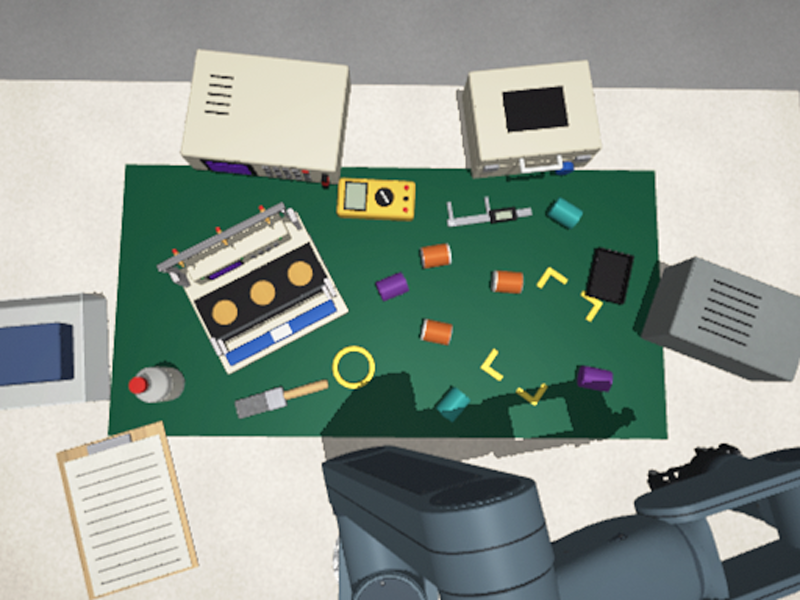

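View pics/side0.png

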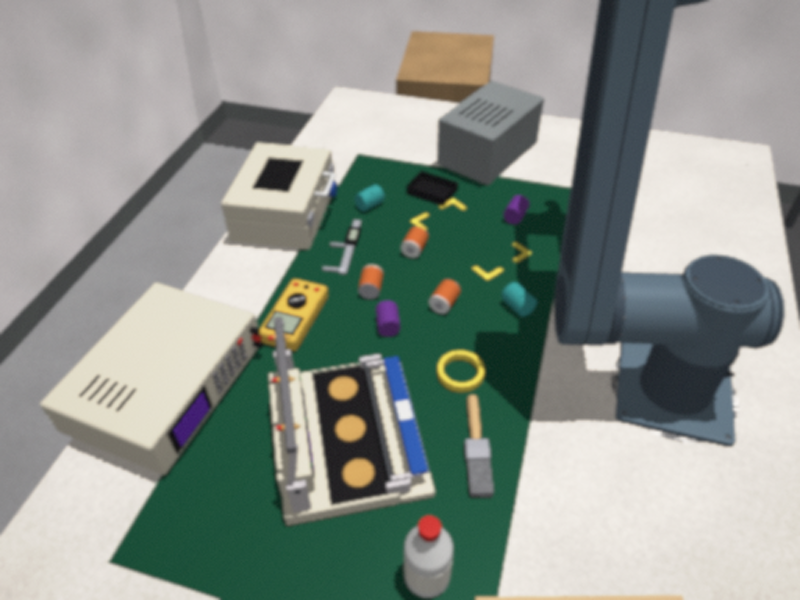

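The top view shows three orange cells at 800x600 pixels (436,255), (507,282) and (436,331). The tester is on the left with contacts at (225,313), (262,292) and (300,273). The bay's corners are near (551,277), (594,305), (492,365) and (532,393).

```bash
cat > h.py <<'E'
from rig import ctrl,kin,get_obs,viewer
import cv2, numpy as np
def ray(cam,uv,z,m=None):
    m=m or viewer.camera_model(cam)
    R=cv2.Rodrigues(np.array(m["rvec"]))[0]; C=-R.T@np.array(m["tvec"])
    d=R.T@np.array([(uv[0]-m["cx"])/m["fx"],(uv[1]-m["cy"])/m["fy"],1.])
    return C+d*(z-C[2])/d[2]
def blobs(im,lo,hi,amin=15):
    hsv=cv2.cvtColor(im,cv2.COLOR_RGB2HSV)
    n,l,s,c=cv2.connectedComponentsWithStats(cv2.inRange(hsv,lo,hi))
    return [(s[i,4],c[i],s[i],l==i) for i in range(1,n) if s[i,4]>=amin]
ORANGE=((5,150,90),(16,255,255)); YELLOW=((24,150,120),(34,255,255)); BRASS=((10,80,120),(23,190,255))
def cells_top(im=None):
    im=viewer.capture("top") if im is None else im
    out=[]
    for a,c,s,m in blobs(im,*ORANGE,amin=60):
        out.append((a,c,ray("top",c,30)))
    return out
def tilt(head,ang):
    """tool whose z points ang below... : z = cos(ang)*down + sin(ang)*h, y horizontal perpendicular to h"""
    h=np.array([np.cos(head),np.sin(head),0.]); z=np.cos(ang)*np.array([0,0,-1.])+np.sin(ang)*h
    y=np.array([-h[1],h[0],0.])
    return np.column_stack([np.cross(y,z),y,z])
E
python3 - <<'E'
from h import *
im=viewer.capture("top"); np.set_printoptions(precision=1,suppress=True)
for n,c,z in(("or",ORANGE,30),("ye",YELLOW,2),("br",BRASS,32)):
    for a,u,s,m in blobs(im,*c):
        if u[1]<290: print(n,a,u,ray("top",u,z))
m=viewer.camera_model("top");print(-cv2.Rodrigues(m["rvec"])[0].T@m["tvec"])
crop=im[140:270,90:410];cv2.imwrite("pics/crop1.png",cv2.resize(crop[:,:,::-1],None,fx=2.5,fy=2.5,interpolation=cv2.INTER_CUBIC))
M=viewer.camera_model("wrist");R=cv2.Rodrigues(np.array(M["rvec"]))[0];o=get_obs()
T=o["orientation"];print("wristcam in tool: pos",T.T@(-R.T@M["tvec"]-o["ee_pos"]),"R",T.T@R.T,M["fx"])
E
```

```text
or 196 [278.5 163.2] [642.7 -99.7  30. ]
or 198 [325.6 180.3] [ 585.4 -259.6   30. ]
or 199 [279.6 212.2] [ 475.5 -103.2   30. ]
ye 32 [218.6 126.3] [778.1 108.7   2. ]
ye 370 [249.2 127.5] [774.8   1.1   2. ]
ye 85 [352.5 177.2] [ 601.5 -359.3    2. ]
ye 81 [378.7 195.5] [ 538.2 -448.8    2. ]
ye 157 [225.5 235. ] [398.5  78.4   2. ]
ye 73 [340.4 252.2] [ 343.7 -311.8    2. ]
br 333 [237.4 128.1] [763.4  41.8  32. ]
br 52 [245.6 125.3] [773.6  13.9  32. ]
br 15 [259.1 126.7] [769.2 -32.6  32. ]
br 62 [278.6 163. ] [642.8 -99.8  32. ]
br 201 [191.6 174.7] [599.6 194.5  32. ]
br 84 [327.2 179.2] [ 588.8 -264.7   32. ]
br 203 [167.6 186.9] [557.3 273.8  32. ]
br 205 [143.4 199.4] [514.2 353.1  32. ]
br 69 [280.1 212.5] [ 474.4 -104.7   32. ]
br 166 [195.5 248.9] [351.8 174.8  32. ]
[ 383.     7.4 1321.4]
wristcam in tool: pos [  72.4    0.6 -130.7] R [[-0.  -1.  -0.3]
 [ 1.  -0.  -0. ]
 [ 0.  -0.3  1. ]] 299.15237940082073
```

```bash
python3 - <<'E'
from h import *
np.set_printoptions(precision=1,suppress=True)
ctrl.move_pose([510,-150,300],tilt(0,0)); 
m=viewer.camera_model("wrist");im=viewer.capture("wrist")
np.savez("w1.npz",im=im,**m)
for a,u,s,k in blobs(im,*ORANGE,amin=100): print(a,u,ray("wrist",u,25,m))
cv2.imwrite("pics/w1.png",cv2.resize(im[:,:,::-1],(800,600),interpolation=cv2.INTER_CUBIC)); print(get_obs()["time"],get_obs()["joint_positions"])
E
```

```text
1230 [289.4 133.4] [475.5 -97.3  25. ]
519 [175.  201.5] [ 570.9 -257.2   25. ]
331 [173.9 222.3] [ 602.8 -261.1   25. ]
954 [287.3 245.3] [640.2 -94.4  25. ]
1.85 [-0.5  0.2  1.5 -0.   1.5 -2.1]
```

View pics/w1.png

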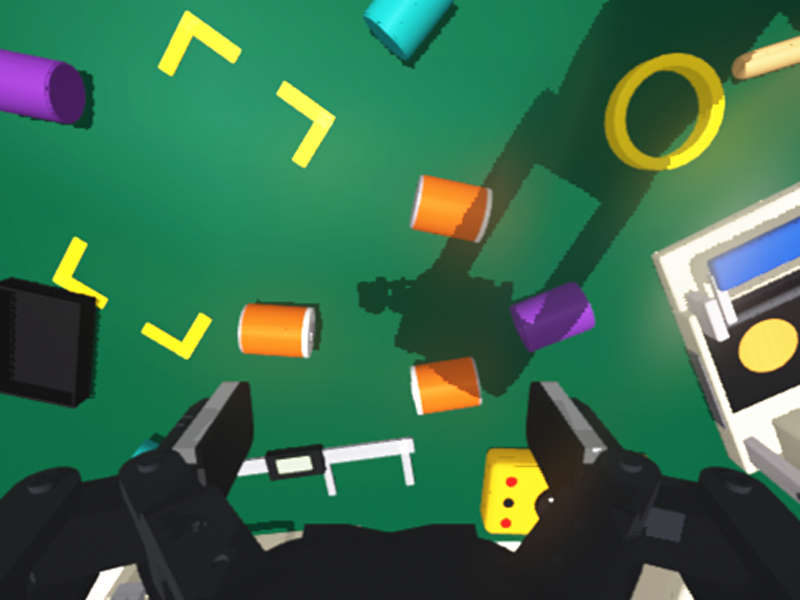

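```bash
python3 - <<'E'
from h import *
im=np.load("w1.npz")["im"]; sd=viewer.capture("side")
f=lambda c:cv2.resize(c[:,:,::-1],(260,260),interpolation=cv2.INTER_CUBIC)
a=np.hstack([f(im[y-32:y+32,x-32:x+32]) for x,y in((289,133),(176,211),(286,246))])
b=np.hstack([f(sd[y-16:y+16,x-16:x+16]) for x,y in((285,189),(265,154),(237,179))])
cv2.imwrite("pics/z.png",np.vstack([a,b]))
E
```

```text
(no output)
```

View pics/z.png

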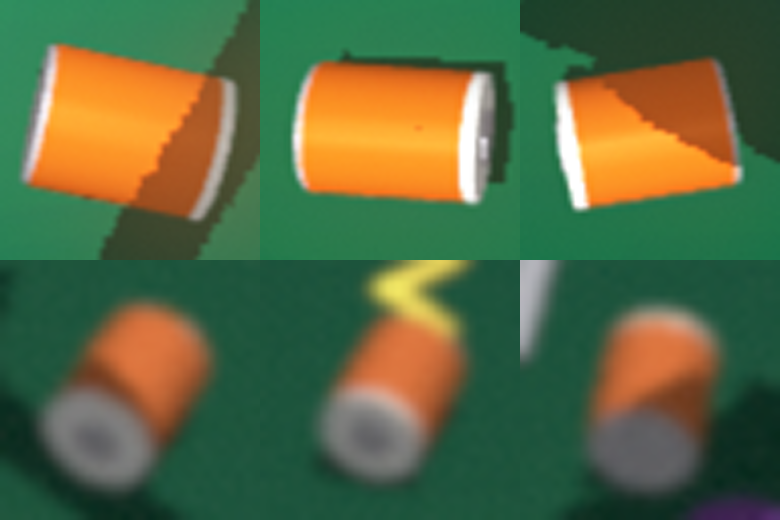

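Side and wrist views agree. The cells at (475,-97) and (585,-260) have plus toward +y, shown by the wide white ring and button. The cell at (640,-94) has plus toward -y. Next I'll look closely and check the planned reach.

```bash
cat >> h.py <<'E'
OR2=((3,140,60),(22,255,255))
DOWN=tilt(0,0); F=np.diag([-1.,-1.,1.])
C1,C2,C3=[np.array(v) for v in((599.6,194.5),(557.3,273.8),(514.2,353.1))]
TYAW=np.arctan2(*(C3-C1)[::-1])-np.pi/2
def look(xy,sgn,z=180):
    """close wrist view of a lying cell: centre, plus heading"""
    ctrl.move_pose([xy[0]-16,xy[1],z],DOWN)
    m=viewer.camera_model("wrist"); im=viewer.capture("wrist")
    b=[(k,u) for a,u,s,k in blobs(im,*OR2,amin=300)]
    k,u=min(b,key=lambda t:np.hypot(*(ray("wrist",t[1],25,m)[:2]-xy)))
    pts=np.array([ray("wrist",(c,r),27,m)[:2] for r,c in np.argwhere(k)],np.float32)
    (c,wh,ang)=cv2.minAreaRect(pts)
    t=[np.radians(ang+90*i) for i in range(4)]
    phi=max(t,key=lambda q:sgn*np.sin(q))
    c=np.array(c)+2*np.array([np.cos(phi),np.sin(phi)])
    return c,phi,wh,ang,im
def tcp(g,R): return np.array(g)+8*R[:,2]
def ok(g,R): return kin.inverse_kinematics(tcp(g,R),R) is not None
E
python3 - <<'E'
from h import *
np.set_printoptions(precision=2,suppress=True)
ims=[]
for xy,s in(((475.5,-97),1),((587,-259),1),((640,-94.5),-1)):
    c,phi,wh,ang,im=look(np.array(xy),s); ims.append(im)
    print(c,np.degrees(phi),wh,ang)
    for a in(35,45,55):
      for f in(0,1):
        R0=tilt(phi+np.pi,np.radians(a))@(F if f else np.eye(3))
        r=[ok([*c,28],R0),ok([*c,140],R0)]
        hs=[int(d) for d in(-60,-40,-20,0,20,40,60) if all(ok([*C,z],tilt(TYAW+np.radians(d),np.radians(90-a))@(np.eye(3) if f else F)) for C in(C1,C2,C3) for z in (64,200))]
        print(a,f,r,hs)
cv2.imwrite("pics/l1.png",cv2.resize(np.hstack(ims)[:,:,::-1],(800,200),interpolation=cv2.INTER_AREA))
print(np.degrees(TYAW),get_obs()["time"])
E
```

```text
[475.23 -98.22] 78.26581573486328 (57.004337310791016, 48.67392349243164) 78.26581573486328
35 0 [True, True] [0, 20, 40, 60]
35 1 [True, True] [0, 20, 40, 60]
45 0 [True, True] [20, 40, 60]
45 1 [True, True] [40, 60]
55 0 [True, True] [-60, -40, 20, 40, 60]
55 1 [True, True] [-60, -40, 20, 40, 60]
[ 585.45 -253.01] 85.72337341308594 (57.69475173950195, 48.716854095458984) 85.72337341308594
35 0 [True, True] [0, 20, 40, 60]
35 1 [True, True] [0, 20, 40, 60]
45 0 [True, True] [20, 40, 60]
45 1 [True, True] [40, 60]
55 0 [True, True] [-60, -40, 20, 40, 60]
55 1 [True, True] [-60, -40, 20, 40, 60]
[ 642.19 -100.68] 279.7487602233887 (48.861942291259766, 57.38427734375) 9.748760223388672
35 0 [True, True] [0, 20, 40, 60]
35 1 [True, True] [0, 20, 40, 60]
45 0 [True, True] [20, 40, 60]
45 1 [True, True] [40, 60]
55 0 [True, True] [-60, -40, 20, 40, 60]
55 1 [True, True] [-60, -40, 20, 40, 60]
28.30075576600637 4.2
```

View pics/l1.png

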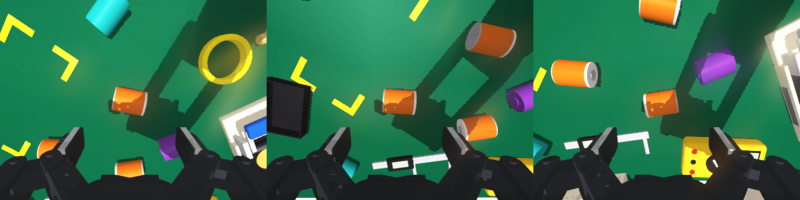

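```bash
cat >> h.py <<'E'
UP=300
def plan(c,phi,C):
    best=None
    for a in(55,50,60,45,40):
      for f in(0,1):
        R0=tilt(phi+np.pi,np.radians(a))@(F if f else np.eye(3))
        if not(ok([*c,28],R0) and ok([*c,200],R0)): continue
        for d in range(-60,61,5):
            Rf=tilt(TYAW+np.radians(d),np.radians(90-a))@(np.eye(3) if f else F)
            q=[kin.inverse_kinematics(tcp([*C,z],Rf),Rf) for z in(65,UP)]
            q0=kin.inverse_kinematics(tcp([*c,200],R0),R0)
            if any(v is None for v in q): continue
            cost=abs(d)+abs(a-55)+10*np.abs(np.array(q[1])-q0)[3:].max()
            if best is None or cost<best[0]: best=(cost,a,f,d,R0,Rf)
    return best
def stand(xy,sgn,C):
    c,phi,*_=look(np.array(xy),sgn); b=plan(c,phi,C); print("cell",c,np.degrees(phi),"plan",b[:4])
    R0,Rf=b[4:]
    ctrl.move_gripper(1.0)
    ctrl.move_pose(tcp([*c,200],R0),R0)
    ctrl.line_to(tcp([*c,28],R0),speed=120)
    ctrl.move_gripper(0.0); o=get_obs(); print("width",o["width"]*85)
    off=o["orientation"].T@(np.array([*c,25])-o["ee_pos"])
    ctrl.line_to(o["ee_pos"]+[0,0,200],speed=200)
    T=lambda z: np.array([*C,z])-Rf@off
    ctrl.move_pose(T(UP),Rf)
    print("lifted width",get_obs()["width"]*85)
    ctrl.line_to(T(62+15),speed=150)
    hit=ctrl.line_to(T(62-4),speed=20,until_force=4); print("hit",hit,get_obs()["ee_pos"]-T(62))
def release(op=0.72):
    ctrl.move_gripper(op); o=get_obs()
    ctrl.line_to(o["ee_pos"]-60*o["orientation"][:,2],speed=100)
    p=get_obs()["ee_pos"]; ctrl.line_to([p[0],p[1],UP],speed=200)
E
python3 - <<'E'
from h import *
np.set_printoptions(precision=2,suppress=True)
stand((475.2,-98.2),1,C3)
for n in("side","top"):
    im=viewer.capture(n); cv2.imwrite(f"pics/p1{n}.png",im[:,:,::-1])
s=cv2.imread("pics/p1side.png")[190:350,120:340];t=cv2.imread("pics/p1top.png")[110:270,70:290]
cv2.imwrite("pics/p1.png",np.hstack([cv2.resize(s,(400,290)),cv2.resize(t,(400,290))]))
print(get_obs()["time"],get_obs()["ft_force"])
E
```

```text
cell [475.38 -98.14] 78.24697875976562 plan (np.float64(19.91266768077081), 45, 0, 0)
width 44.57742676124553
lifted width 45.00470489921781Traceback (most recent call last):
  File "<stdin>", line 3, in <module>
  File "h.py", line 69, in stand
    ctrl.line_to(T(62+15),speed=150)
    ~~~~~~~~~~~~^^^^^^^^^^^^^^^^^^^^
rig.Unreachable: the arm cannot follow that straight line within its joint ranges
```

```bash
python3 - <<'E'
from h import *
np.set_printoptions(precision=2,suppress=True)
a=np.radians(45);R0=tilt(np.radians(78.25)+np.pi,a); off=R0.T@(np.array([0,0,-3])-8*R0[:,2]); print(off,get_obs()["joint_positions"],get_obs()["ee_pos"])
for d in range(-90,91,10):
    Rf=tilt(TYAW+np.radians(d),a)@F
    qs=[kin.inverse_kinematics(np.array([*C3,z])-Rf@off,Rf) for z in range(60,301,20)]
    print(d,"".join(".x"[q is not None] for q in qs), qs[0],qs[5],qs[-1])
E
```

```text
[ 2.12  0.   -5.88] [ 0.38 -0.    1.97  0.21  0.4   1.29] [516.16 353.5  293.36]
-90 xxxxxxxxxxxxx [ 0.79  0.78  1.43 -0.77  1.31 -2.49] [ 0.79  0.66  1.37 -0.75  1.44 -2.61] [ 0.79  0.54  1.22 -0.74  1.64 -2.79]
-80 xxxxxxxxxxxxx [ 0.81  0.73  1.54 -0.86  1.18 -2.53] [ 0.81  0.61  1.49 -0.81  1.3  -2.67] [ 0.81  0.48  1.34 -0.78  1.5  -2.87]
-70 xxxxxxxxxxxxx [ 0.81  0.68  1.65 -0.96  1.04 -2.56] [ 0.81  0.55  1.6  -0.88  1.16 -2.73] [ 0.81  0.4   1.45 -0.81  1.35 -2.96]
-60 xxxxxxxxxxxxx [ 0.8   0.63  1.77 -1.08  0.9  -2.57] [ 0.8   0.49  1.71 -0.96  1.01 -2.79] [ 0.8   0.33  1.56 -0.84  1.2  -3.06]
-50 .xxxxxxxxxx.x None [ 0.78  0.43  1.81 -1.04  0.85 -2.85] [ 0.78  0.26  1.66 -0.85  1.04  3.11]
-40 ....xxxxx.xxx None [ 0.74  0.37  1.91 -1.14  0.68 -2.91] [ 0.74  0.19  1.75 -0.84  0.87  2.96]
-30 ......x.xxxxx None None [ 0.67  0.12  1.83 -0.79  0.7   2.77]
-20 xx....xxxxxxx [ 0.59  0.48  2.14  4.13  0.37 -2.2 ] None [ 0.59  0.07  1.89 -0.64  0.54  2.46]
-10 xx.......xxxx [ 0.49  0.46  2.19  3.54  0.31 -1.83] None [ 0.49  0.02  1.94 -0.3   0.42  1.97]
0 xx.......xxxx [ 0.38  0.45 
[... 528 characters left out ...]
  0.8  -0.38] [0.05 0.11 1.85 0.87 1.01 0.  ]
50 xxxxxxxxxxxxx [ 0.02  0.54  2.    1.19  0.84 -0.72] [ 0.02  0.36  1.93  1.01  0.95 -0.44] [ 0.02  0.17  1.77  0.85  1.16 -0.12]
60 xxxxxxxxxxxxx [ 0.    0.58  1.9   1.04  0.96 -0.72] [ 0.    0.41  1.84  0.92  1.09 -0.5 ] [ 0.    0.24  1.68  0.82  1.3  -0.23]
70 xxxxxxxxxxxxx [ 0.01  0.62  1.79  0.91  1.09 -0.73] [ 0.01  0.47  1.73  0.84  1.22 -0.56] [ 0.01  0.31  1.58  0.79  1.44 -0.33]
80 xxxxxxxxxxxxx [ 0.02  0.67  1.68  0.81  1.21 -0.76] [ 0.02  0.53  1.62  0.77  1.35 -0.61] [ 0.02  0.39  1.47  0.74  1.57 -0.41]
90 xxxxxxxxxxxxx [ 0.05  0.72  1.57  0.72  1.33 -0.8 ] [ 0.05  0.59  1.51  0.7   1.47 -0.67] [ 0.05  0.46  1.36  0.7   1.69 -0.49]
```

```bash
python3 - <<'E'
s=open("h.py").read()
s=s.replace("q=[kin.inverse_kinematics(tcp([*C,z],Rf),Rf) for z in(65,UP)]","q=[kin.inverse_kinematics(tcp([*C,z],Rf),Rf) for z in range(60,UP+1,20)]")
s=s.replace("any(v is None for v in q): continue","any(v is None for v in q) or np.abs(np.diff(q,axis=0)).max()>.3 or min(v[4] for v in q)<.5: continue")
s=s.replace("np.array(q[1])-q0","np.array(q[-1])-q0")
open("h.py","w").write(s)
E
cat > a.py <<'E'
from h import *
np.set_printoptions(precision=2,suppress=True)
a=np.radians(45);R0=tilt(np.radians(78.25)+np.pi,a); off=R0.T@(np.array([0,0,-3])-8*R0[:,2])
Rf=tilt(TYAW+np.radians(35),a)@F; C=C3
T=lambda z: np.array([*C,z])-Rf@off
ctrl.move_pose(T(UP),Rf)
ctrl.line_to(T(62+15),speed=150)
hit=ctrl.line_to(T(62-4),speed=20,until_force=4); print("hit",hit,get_obs()["ee_pos"]-T(62))
def shot(n):
    s,t=viewer.capture("side")[190:350,120:340,::-1],viewer.capture("top")[110:270,70:290,::-1]
    cv2.imwrite(n,np.hstack([cv2.resize(s,(400,290)),cv2.resize(t,(400,290))]))
shot("pics/p1.png")
print(get_obs()["time"],get_obs()["ft_force"])
E
python3 a.py
```

```text
hit True [0.08 0.13 1.72]
15.7667 [0.92 0.11 4.17]
```

View pics/p1.png

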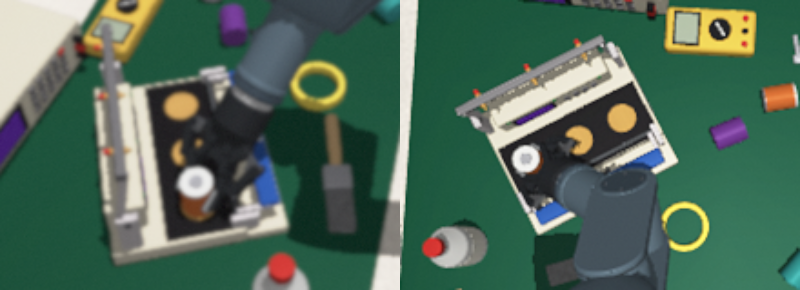

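The cell stands upright on the left contact with the button visible, in both views. I'll release it and do the next one.

```bash
cat > b.py <<'E'
from h import *
np.set_printoptions(precision=2,suppress=True)
release()
ctrl.move_pose([500,-100,300],DOWN)
print([c[2][:2] for c in cells_top()])
stand((642.2,-100.7),-1,C2)
release()
im=viewer.capture("top")
print([(c[0],c[2][:2]) for c in cells_top(im)])
s,t=viewer.capture("side")[190:350,120:340,::-1],im[110:270,70:290,::-1]
cv2.imwrite("pics/p2.png",np.hstack([cv2.resize(s,(400,290)),cv2.resize(t,(400,290))]))
print(get_obs()["time"],get_obs()["ft_force"])
E
python3 b.py
```

```text
[]Traceback (most recent call last):
  File "b.py", line 6, in <module>
    stand((642.2,-100.7),-1,C2)
    ~~~~~^^^^^^^^^^^^^^^^^^^^^^
  File "h.py", line 58, in stand
    c,phi,*_=look(np.array(xy),sgn); b=plan(c,phi,C); print("cell",c,np.degrees(phi),"plan",b[:4])
                                       ~~~~^^^^^^^^^
  File "h.py", line 51, in plan
    q=[kin.inverse_kinematics(tcp([*C,z],Rf),Rf) for z in range(60,UP+1,20)]
       ~~~~~~~~~~~~~~~~~~~~~~^^^^^^^^^^^^^^^^^^^
ValueError: time passes only in moves, steps and waits
```

```bash
python3 - <<'E'
s=open("h.py").read()
s=s.replace("range(60,UP+1,20)","(62,140,220,UP)").replace("max()>.3","max()>.8").replace("range(-60,61,5)","(20,35,50)").replace("(55,50,60,45,40)","(55,45)")
open("h.py","w").write(s)
b=open("b.py").read()
b=b.replace("release()\nctrl.move_pose([500,-100,300],DOWN)\nprint([c[2][:2] for c in cells_top()])\n","",1)
open("b.py","w").write(b)
E
python3 b.py
```

```text
cell [ 642.06 -100.11] 279.93081760406494 plan (np.float64(51.602095141584186), 45, 0, 20)
width 44.543569372974325
lifted width 44.756282044500736
hit True [0.1  0.06 2.83]
[(np.int32(198), array([ 585.45, -259.65]))]
34.4417 [ 0.73 -0.15 -0.43]
```

View pics/p2.png

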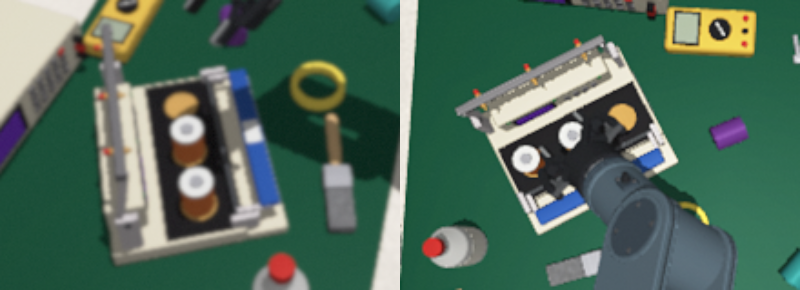

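Two cells now stand plus up on the left and middle contacts. The third is next.

```bash
sed -i 's/stand((642.2,-100.7),-1,C2)/stand((585.4,-254),1,C1)/; s/^im=viewer/ctrl.move_pose([500,-100,300],DOWN)\nim=viewer/; s/p2.png/p3.png/' b.py
python3 b.py
```

```text
cell [ 585.42 -253.09] 85.73583984375 plan (np.float64(36.7220632228323), 55, 0, 20)
width 44.92152637759479
lifted width 44.595381666089516
hit True [0.01 0.06 1.11]
[]
50.5 [-0.12  0.41  0.92]
```

View pics/p3.png

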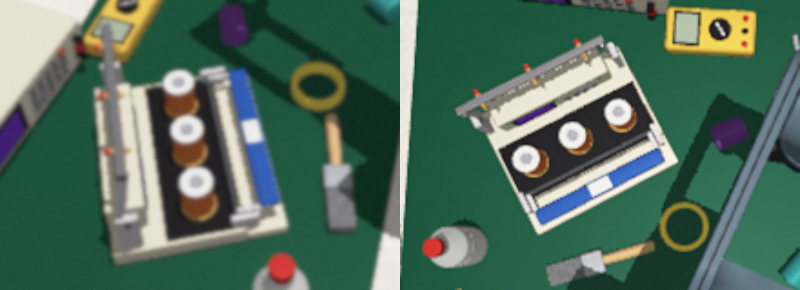

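All three stand on their contacts with buttons up. I'll measure their centring and the bar's white mark.

```bash
cat > c.py <<'E'
from h import *
np.set_printoptions(precision=1,suppress=True)
im=viewer.capture("top")[:]; tx=np.array([np.cos(TYAW),np.sin(TYAW)]);ty=np.array([-tx[1],tx[0]])
for a,u,s,k in blobs(im,(0,0,120),(179,60,255),15):
    if a<350 and 120<u[0]<220 and 150<u[1]<250:
        f=lambda z:(lambda d:np.array([d@tx,d@ty]))(ray("top",u,z)[:2]-C2)
        print(a,u,"z92",f(92),"z59",f(59),ray("top",u,59)[:2])
g=cv2.cvtColor(im,cv2.COLOR_RGB2HSV)
for a,u,s,k in blobs(im,(100,120,80),(125,255,255),60):
    print("blue",a,u,ray("top",u,59)[:2])
m=viewer.camera_model("side");R=cv2.Rodrigues(m["rvec"])[0]
sd=viewer.capture("side")
for n,lo,hi in(("white",(0,0,150),(179,50,255)),("blue",(100,120,60),(125,255,255))):
  for a,u,s,k in blobs(sd,lo,hi,15):
    if a<600 and 200<u[0]<300 and 200<u[1]<340: print("side",n,a,u,"z59",ray("side",u,59)[:2],"z92",ray("side",u,92)[:2])
E
python3 c.py
```

```text
178 [189.4 171.3] z92 [ -0.3 -91.6] z59 [  7.2 -89.9] [606.3 198. ]
182 [164.2 184.1] z92 [-0.  -1.3] z59 [7.5 2.7] [562.6 279.7]
185 [138.8 197.2] z92 [-0.  88.8] z59 [ 7.5 95.2] [518.7 361.2]
blue 258 [199.2 202. ] [504.5 163.2]
blue 263 [159.4 222.7] [435.7 290.6]
side white 205 [217.5 235.1] z59 [611.2 173.2] z92 [599.8 196.9]
side white 224 [222.4 261. ] z59 [566.3 255.2] z92 [556.5 276.1]
side white 128 [258.1 262. ] z59 [470.4 230.1] z92 [463.8 251.9]
side white 257 [227.5 290.1] z59 [522.3 337.6] z92 [514.  355.7]
side blue 282 [253.2 241.4] z59 [504.1 165.8] z92 [496.4 189.7]
side blue 371 [264.2 285.5] z59 [433.8 297. ] z92 [428.4 316.5]
```

```bash
cat > d.py <<'E'
from h import *
np.set_printoptions(precision=2,suppress=True)
B=np.array([470.5,227.7]); R=tilt(TYAW,0)
if abs(kin.inverse_kinematics([*B,150],R)[5])>abs(kin.inverse_kinematics([*B,150],R@F)[5]): R=R@F
ctrl.move_gripper(0.0)
ctrl.move_pose([*B,200],R); ctrl.line_to([*B,85],speed=120)
print("touch",ctrl.line_to([*B,60],speed=15,until_force=2.5),get_obs()["ee_pos"],get_obs()["ft_force"])
z0=get_obs()["ee_pos"][2]
print("down",ctrl.line_to([*B,z0-16],speed=10,until_force=12),get_obs()["ee_pos"][2]-z0,get_obs()["ft_force"],get_obs()["ft_torque"])
t=get_obs()["time"]; im=viewer.capture("side"); tp=viewer.capture("top")
ctrl.wait(2.4); print("held",get_obs()["time"]-t,get_obs()["ee_pos"][2]-z0,get_obs()["ft_force"])
ctrl.line_to([*B,90],speed=20); ctrl.line_to([*B,250],speed=150)
s,t=im[190:350,120:340,::-1],tp[110:270,70:290,::-1]
cv2.imwrite("pics/p4.png",np.hstack([cv2.resize(s,(400,290)),cv2.resize(t,(400,290))]))
print(get_obs()["time"])
E
python3 d.py
```

```text
touch True [470.19 227.6   69.54] [-2.02 -0.37  6.37]
down True -8.057449110028742 [-1.94 -0.89  8.25] [-0.17  0.29  0.02]
held 2.5 -8.068050028947638 [-2.02 -1.3   8.88]
62.3833
```

View pics/p4.png

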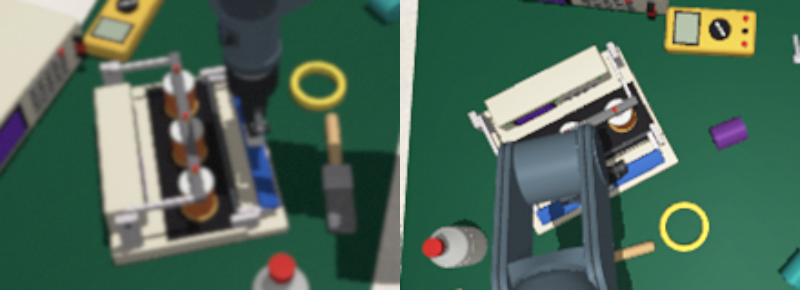

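The bridge came down over the cells. But the bar travelled only 8.1 mm after touch and the steady force was 8.9 N, so full depth isn't certain. I'll press again, stepping down until the hard stop is clear.

```bash
cat > d2.py <<'E'
from h import *
np.set_printoptions(precision=2,suppress=True)
B=np.array([470.5,227.7]); o=get_obs(); ctrl.line_to([*B,85],speed=120); f0=get_obs()["ft_force"][2]
ctrl.line_to([*B,63],speed=20)
z=63
while z>55:
    z-=.5; ctrl.line_to([*B,z],speed=10); ctrl.wait(.1); o=get_obs(); f=o["ft_force"][2]-f0
    print(z,o["ee_pos"][2],f)
    if f>15: break
t=get_obs()["time"]; im=viewer.capture("side")
ctrl.wait(2.5); print("held",get_obs()["time"]-t,get_obs()["ee_pos"],get_obs()["ft_force"]-[0,0,f0],get_obs()["ft_torque"])
for a,u,s,k in blobs(im,(100,120,60),(125,255,255),15):
    if 200<u[0]<300 and 200<u[1]<340:
        r,c=np.nonzero(k); print("blue",a,u,s)
ctrl.line_to([*B,90],speed=20); ctrl.line_to([*B,300],speed=150)
cv2.imwrite("pics/p5.png",cv2.resize(im[200:330,190:320,::-1],(600,600),interpolation=cv2.INTER_CUBIC))
print(get_obs()["time"])
E
python3 d2.py
```

```text
62.5 62.64167927222508 6.742113009229397
62.0 62.19429816492451 7.65439413154395
61.5 61.70304799138792 7.38822918018143
61.0 61.45387255770361 9.137623474619092
60.5 61.33548067276518 12.877306080933758
60.0 61.22082305986076 17.102252335352343
held 2.549999999999997 [469.57 227.22  61.22] [-7.3  -3.07 16.49] [-0.55  1.12 -0.  ]
blue 38 [251.08 248.95] [249 243   5  15  38]
blue 329 [264.09 287.72] [256 271  18  34 329]
73.0083
```

View pics/p5.png

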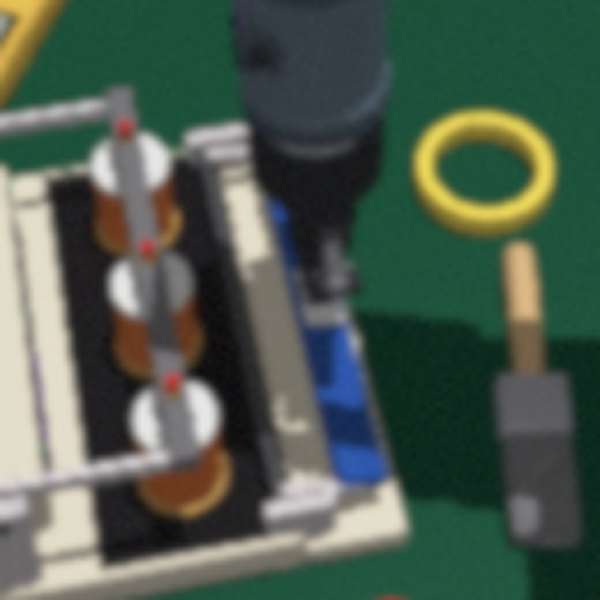

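Full depth is confirmed: the force rises steeply below 61.4 mm, a hard stop that the first press also reached. The bridge is down over all three cells. Now I'll re-measure the bay and the cells, then move them.

```bash
cat > e.py <<'E'
from h import *
np.set_printoptions(precision=1,suppress=True)
d=np.load("w1.npz"); m={k:d[k] for k in d if k!="im"}
L=[(a,ray("wrist",u,2,m)[:2],k) for a,u,s,k in blobs(d["im"],*YELLOW,100)]
for a,p,_ in L: print("yellow",a,p)
P=[k for a,p,k in L if p[1]<-170]
pts=np.array([ray("wrist",(c,r),2,m)[:2] for k in P for r,c in np.argwhere(k)],np.float32)
print("bay",len(P),cv2.minAreaRect(pts))
ctrl.move_pose([420,-150,320],DOWN)
exec(open("c.py").read().split("g=cv2")[0].split("(precision=1,suppress=True)")[1])
E
python3 e.py
```

```text
yellow 788 [ 342.8 -310.4]
yellow 2478 [396.1  86.3]
yellow 605 [ 403.8 -223.9]
yellow 511 [ 535.9 -446.2]
yellow 496 [ 600.  -356.8]
yellow 857 [611.3 221.6]
yellow 1307 [790.  -16.4]
bay 4 ((471.8812561035156, -333.702392578125), (143.31179809570312, 273.59442138671875), 55.35441207885742)
178 [189.4 171.3] z92 [ -0.3 -91.6] z59 [  7.2 -89.9] [606.3 198. ]
182 [164.2 184.1] z92 [-0.  -1.3] z59 [7.5 2.7] [562.6 279.7]
185 [138.8 197.2] z92 [-0.  88.8] z59 [ 7.5 95.2] [518.7 361.2]
```

```bash
cat > f.py <<'E'
import sys
from h import *
np.set_printoptions(precision=2,suppress=True)
BC=np.array([472,-334.5]); BY=np.radians(-34.8); bx=np.array([np.cos(BY),np.sin(BY)])
def best(xy,yaw):
    c=[(abs(q[5]),R) for R in(tilt(yaw,0),tilt(yaw,0)@F) if (q:=kin.inverse_kinematics([*xy,150],R)) is not None]
    return min(c,key=lambda t:t[0])[1]
def transfer(C,D):
    R=best(C,TYAW); z=62+12-8; ctrl.move_gripper(.75)
    ctrl.move_pose([*C,UP],R); ctrl.line_to([*C,z+30],speed=180); ctrl.line_to([*C,z],speed=80)
    ctrl.move_gripper(0.); print("width",get_obs()["width"]*85)
    ctrl.line_to([*C,UP],speed=180)
    R=best(D,BY); ctrl.move_pose([*D,UP],R); z-=30
    ctrl.line_to([*D,z+15],speed=180); print("hit",ctrl.line_to([*D,z-4],speed=20,until_force=4),get_obs()["ee_pos"]-[*D,z])
    ctrl.move_gripper(.75); ctrl.line_to([*D,UP],speed=180)
ty=np.array([-np.sin(TYAW),np.cos(TYAW)])
for k in map(int,sys.argv[1:]):
    transfer(C2+ty*(-91,-1,89)[k],BC+bx*(78,0,-78)[k])
    print(get_obs()["time"])
ctrl.move_pose([480,60,320],DOWN)
s,t=viewer.capture("side"),viewer.capture("top")
cv2.imwrite(f"pics/b{sys.argv[-1]}.png",np.hstack([cv2.resize(s[90:250,180:400,::-1],(400,290)),cv2.resize(t[120:280,240:460,::-1],(400,290))]))
E
python3 f.py 0
```

```text
width 44.323636572042346
hit True [-0.14  0.13  0.84]
89.25
```

View pics/b0.png

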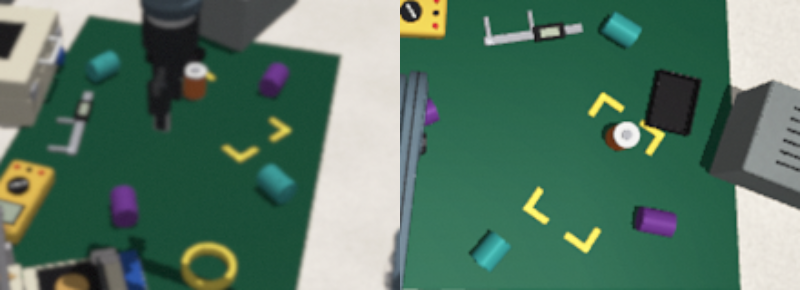

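The first cell stands in the bay, and the lean in the top view is parallax. I'll move the other two.

```bash
python3 f.py 1 2; cat > g.py <<'E'
from h import *
np.set_printoptions(precision=1,suppress=True)
BC=np.array([472,-334.5]); BY=np.radians(-34.8); bx=np.array([np.cos(BY),np.sin(BY)]);by=np.array([-bx[1],bx[0]])
for cam in("top","side"):
  im=viewer.capture(cam)
  for a,u,s,k in blobs(im,(0,0,120),(179,60,255),30):
    p=ray(cam,u,62 if cam=="x" else 63.5)[:2]-BC
    if abs(p@bx)<160 and abs(p@by)<100: print(cam,a,"bay coords",p@bx,p@by)
E
python3 g.py
```

```text
width 44.477796431005956
hit True [-0.13  0.14  0.89]
104.6417
width 43.67043767942008
hit True [-0.08  0.08  0.92]
117.3667
top 177 bay coords 78.22854269816268 -0.4270877046223331
top 180 bay coords 0.24830334363672724 -0.20577633606290957
top 182 bay coords -77.79432054553823 -0.6265276520258284
side 94 bay coords 71.21927699677883 4.873631292385152
side 116 bay coords -3.583883957994979 4.577636836204597
side 121 bay coords -81.76911404332495 5.02769634274676
```

View pics/b2.png

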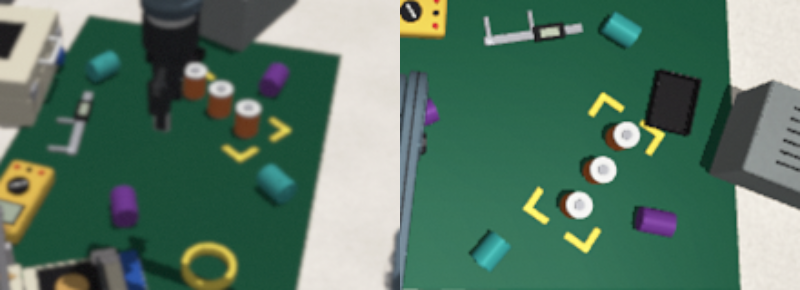

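All three cells stand plus up in the bay, nothing else has moved, and the arm is clear. I'm handing in.

```bash
python3 -c "
from rig import ctrl,get_obs
ctrl.finish_job();print(get_obs()['time'])"
```

```text
the job is handed in; nothing more can be done
the job is handed in; nothing more can be done
```

The job is done and handed in at about 118 s of the 210 s allowed. All three cells went plus end up onto the contacts, the bar was pressed and held, and the cells now stand plus end up in the bay.

- **On the contacts:** the top camera put each cell within 2 mm of its contact's centre, both before and after pressing. The buttons were visible on top.
- **Start bar:** I pressed it twice, with all cells in place both times.
  - **First press:** held 2.5 s at 8.9 N, which left full depth uncertain.
  - **Second press:** showed a clear hard stop at 61.4 mm TCP height and was held 2.5 s at 16.5 N. The first press had reached about the same height (61.5 mm).
  - **Checks:** the bridge was over all three cells both times and was up again afterwards. I did not measure the bar's twist directly; I aimed at its middle to within about 2 mm.
- **In the bay:** the cells are at about -78, 0 and +78 mm along the bay's long axis. The top camera puts them within 1 mm of the centre line. The side camera reads 4 to 7 mm off along the bay and about 5 mm across it, but both readings are well inside the bay.
- **Other things on the bench:** those in the final pictures had not moved. The wash bottle and brush were out of the final view, but had not moved when last seen.

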